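Load the caddy, bring the green jar to the front and hold it

TASK

First stand the green glass jar upright in the empty round seat of the rotating desk caddy, setting it down gently without dropping or toppling it. Only after that, turn the caddy until the jar is in front, in line with the orange pointer on the fixed base, and finish gripping the caddy's blue handle so that the turntable is held still: do not let go at the end. Leave everything else on the table where it is.

Things in the scene. Friction and masses are not known exactly. Their poses are not given: they have to be found in the camera images.
- jar_center (a point): centre, half-way up, of the loose green glass jar with a steel lid: round, 50 mm in diameter, 62 mm tall in all (straight glass wall from 2 to 46 mm above its foot, then a shoulder and a 45 mm wide lid), about 0.16 kg. Starts upright on the table. Its z axis is the jar's axis.
- green_jar: the same jar; origin at the centre of its underside
- caddy_base: fixed foot of the rotating caddy, a grey disc bolted to the table, 12 mm high; origin on the turntable's vertical axis at table height. Its -x axis is the front, shown by a flat orange pointer 36 mm wide and 10 mm high, that sticks out from under the platter to 180 mm from the axis.
- front_mark (a point): point on the orange pointer, 150 mm in front of the turntable axis, 10 mm above the table
- seat (a point): centre of the floor (25 mm above the table) of the empty round seat: a yellow rim 62 mm in inner and 70 mm in outer diameter, 10 mm high, its centre 72 mm from the turntable axis. It turns with the white platter (224 mm in diameter, top 25 mm above the table). 90 degrees to either side of it are pots 52 mm wide, rims 73 mm above the table, contents up to 86 mm; opposite it a clip tray.
- carousel (a joint): angle of the platter on the fixed base, anticlockwise from above positive. At 0, and at every full turn (6.283), the seat stands exactly at the orange pointer. It turns freely either way with light friction (0.06 N m) and stays where it is left; it starts anywhere but near the front.
- handle (a point): centre of the blue upright bar handle on a 16 mm thick post on the turntable axis, fixed to the platter: 14 mm thick along its x, 70 mm long along its y, 36 mm tall along z; it spans 100 to 136 mm above the table. Its -x axis points to the seat. Gripping it across its thickness turns the platter.
- eraser: white eraser block with a blue sleeve, 24 x 58 x 13 mm; a bystander, leave it alone; origin at its underside
- tin: closed flat steel compass tin, 64 x 172 x 19 mm; a bystander, leave it alone; origin at its underside
- stapler: red stapler, 120 x 34 x 52 mm; a bystander, leave it alone; origin at its underside
- mug: blue mug, 76 mm across, 85 mm tall; a bystander, leave it alone; origin at its underside
- sharpener: yellow round pencil sharpener, 40 mm across, 44 mm tall; a bystander, leave it alone; origin at its underside
Mind the look-alikes: they are no part of the job. Leave any red look-alike of the green_jar alone.

How it is judged:
On the way, in this order (a step that is already met when the one before it is completed fails the run):
1. the green jar stands upright in the seat, let go (horizontal distance between jar_center and seat below 0.01 m and height (world z) of jar_center below 0.061 m and angle between jar_center's own z axis and vertical below 0.12 rad and contact force between the fingers and green_jar below 0.2 N), for 0.2 s.
2. the caddy is turned so that the jar is in line with the orange pointer (all of step 1 and y of seat in the frame of caddy_base between -0.011 and 0.011 m and x of seat in the frame of caddy_base below 0 m), for 0.2 s.
At the end, for the whole second after the job is handed in: Jar upright and untouched in the seat (within 10 mm of its centre, foot on its floor); seat centre within 11 mm (8.8 degrees) of the line from the turntable axis to the orange pointer; turntable still (under 0.1 rad/s); fingers press on the blue handle with over 2 N (all of step 2 and velocity of joint carousel between -0.1 and 0.1 rad/s and contact force between the fingers and carousel_c0 above 2 N); the arm keeps its last pose, push and grip.
It fails at once if the green jar is toppled (angle between jar_center's own z axis and vertical above 0.7 rad).
It fails at once if the green jar is dropped (falls free of the fingers at over 0.6 m/s) (linear speed of green_jar above 0.6 m/s and contact force between the fingers and green_jar below 0.05 N).
It fails at once if a bystander is moved by more than 30 mm (distance of any of eraser, tin, stapler, mug, sharpener from where it was at the start of the episode above 0.03 m).
It also fails if it takes over 72 s, if anything falls off the work surface, if the arm or the gripper's body presses on something with over 40 N, if the wrist force passes 120 N, or if a joint passes its speed limit or range.

ROBOT

A 6-joint arm with a two-finger parallel gripper is mounted at the origin on the work surface. World frame = base frame: x ahead of the robot, y to its left, z up, the work surface at z = 0. Lengths are in m, angles in rad, forces in N, time in s.
With the tool pointing down it reaches from about 0.3 to 1 m from the base axis. Payload 5.1 kg.
Tool frame: the origin (TCP) lies between the finger pads; the fingertips stand 17 mm ahead of it and the grasp point (between the pads) lies 2 mm behind it; z points along the fingers, y is the direction in which the jaws open and shut (so a half turn about z gives the same grasp; the last joint's range is limited). The gripper opens to 95 mm and grips with 3 to 60 N. Pads are 20 mm wide; open, the fingers measure 119 mm over their backs; the gripper's body (75 mm by 180 mm) begins 59 mm behind the grasp point.
Start: joints at [-1.283, 0.124, 1.65, -0, 1.367, -0.083], TCP at [0.236, -0.606, 0.232] pointing down, gripper open.
Joint ranges: [-2.61, 2.61], [-1.02, 2.33], [0.03, 2.71], [-1.35, 4.49], [0.32, 2.68], [-2.91, 2.91]. Speed limits (rad/s): [2.57, 2.57, 3.14, 3.14, 3.14, 3.14].

INTERFACE

Orientations are given as a unit quaternion [x, y, z, w].
In Python, from cell import * gives the robot as it stands. The module is installed in compiled form; this text tells all that it offers.
- The arm moves only by the tool move_arm, never from a script. Its argument "motion" is a list of rows, each a list of 3 entries, a list of its own where there are three numbers: the shift along the tool's x, y, z in cm, then the turn, a rotation vector about the tool's x, y, z in rad, then the gripper's target within -1 to 1 (fully open at 1, half-way at 0, shut at -1). In form: [[[tx, ty, tz], [ax, ay, az], grip], ...]. A call has 1 to 20 rows; each row shifts and turns the commanded pose from where the row before left it, along the tool's axes as they then stand; what a row does not reach is not made up. A row lasts 1/10 s, in which the tool goes at most 50 mm and 8.59 degrees, less where a joint would pass 70% of its speed; a pose out of reach is approached as far as the arm can. A call with a gripper value outside its range is refused whole. The fingers move at their own pace and stop on an object; the grip force is fixed at half the most. Time passes only in rows, so rows that do not move let the fingers close. It gives the time, the measured TCP pose, the force and the opening at its end, in the units of the state.
- sense(): the state, without advancing time (a new reading comes with each control period).
- camera(name): name is "side" or "top"; returns the picture (384x512x3 uint8, red, green, blue); there is no depth.
- camera_params(name): a dict with "vfov" (degrees; the focal length in pixels is half the picture's height over the tangent of half this angle, whatever the lens; pixels are square), "cx", "cy" (the principal point, pixels), "position" and "orientation" of the camera in the world. Camera axes: x right, y down, z forward; pixel columns grow to the right and rows downward; lengths in m; the calibration is good to about 2 mm. A picture is of the moment at which its call begins. camera_params takes no time and is no camera call.
- hand_in(): hands the job in, once; it reports no verdict.
The state is a dict: "t": time; "joint_positions": joint angles; "qd": joint speeds; "joint_efforts": joint torques, N m; "tcp_pos": TCP position; "eef_rot": TCP orientation; "force": force on the tool from outside, world axes, zero at the start; "ft_torque": the same for the moment, N m; "gripper_width": finger opening in m.
Only numpy, scipy, OpenCV 4.12 (cv2) and the standard library are available. Lean on these libraries where they do the work, as an engineer would, in place of code of your own. Each camera call takes 0.05 s, during which the arm holds its last target. There are 200 camera calls.

## Working session

There is one attempt and no reset: what is moved stays moved. The work goes in short steps, Python scripts to look and compute and a tool call to move; the robot and the scene stay as the last step left them, time stands still between calls to the robot, and variables do not carry over. Pictures are saved under pics/ and viewed, about 8 in all and at most 12, crops included, and the job is handed in when it is done.

Besides the shell and the picture viewer there is one more tool, called after "Emit:" by a JSON object that holds its "method" and its "body", one argument or row to a line. move_arm: Moves the arm, as the interface text tells. Its arguments: {"type":"object","properties":{"motion":{"type":"array"}},"required":["motion"]}

```bash
mkdir -p pics
python3 - <<'E'
from cell import *
import cv2, numpy as np
a=camera("side");b=camera("top")
cv2.imwrite("pics/side0.png",a[:,:,::-1]);cv2.imwrite("pics/top0.png",b[:,:,::-1])
for n in("side","top"):print(camera_params(n))
s=sense();print(s)
E
```

```text
{'vfov': 53.34027791962615, 'cx': 257.91592203352377, 'cy': 188.78943140781286, 'position': array([0.46166229, 0.6006151 , 0.87294967]), 'orientation': array([-0.09178678,  0.93984982, -0.32660278,  0.03985134])}
{'vfov': 46.11488844844867, 'cx': 260.8905404538237, 'cy': 192.03267090234147, 'position': array([ 0.3940989 , -0.03756116,  1.30399756]), 'orientation': array([-0.69873171,  0.71156311, -0.04734679,  0.05665881])}
{'t': 0.1, 'joint_positions': array([-1.28260433e+00,  1.24465112e-01,  1.65157444e+00, -4.37918488e-05,
        1.36751728e+00, -8.26115698e-02]), 'qd': array([-0.00011412, -0.00034636, -0.00238676, -0.00010074,  0.00018292,
        0.0006551 ]), 'joint_efforts': array([ 3.56907822e-04, -4.18881762e+01, -3.61097968e+01,  7.76430289e-02,
        4.61096980e-02, -8.38731717e-05]), 'tcp_pos': array([ 0.23532854, -0.60529054,  0.23047176]), 'eef_rot': array([ 9.82860971e-01,  1.84345724e-01, -1.22098668e-04, -9.74701763e-04]), 'force': array([-0.13024931,  0.10803817,  0.14253783]), 'ft_torque': array([ 0.02520936, -0.03021603, -0.01544967]), 'gripper_width': 0.09472612177868105}
```

View pics/top0.png

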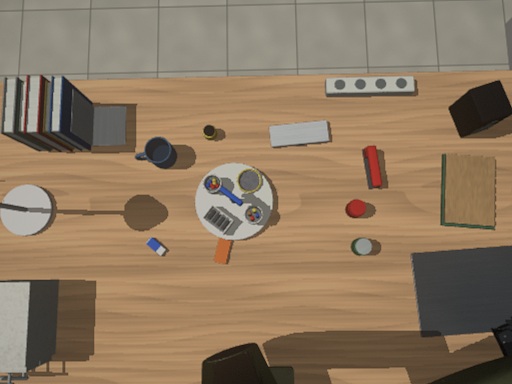

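View pics/side0.png

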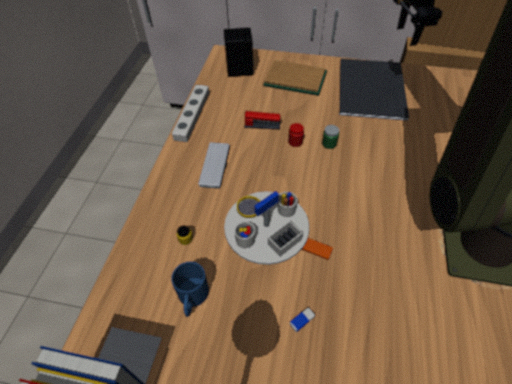

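Top view: the green jar with its grey lid is at (362,247), and the red look-alike is at (356,208). The empty yellow seat is at (249,181), the blue handle at (231,196), and the orange pointer at (223,250). Side view: jar (330,137), red jar (296,134), seat (248,207). Candidates for the jar are the green one at top (362,247), the red jar at (356,208), and the sharpener at (209,132). I choose the green one and check it in a crop.

```bash
cat > h.py <<'E'
import numpy as np, cv2
from cell import *
from scipy.spatial.transform import Rotation as R
def ray(n,u,v):
    p=camera_params(n); f=192/np.tan(np.radians(p["vfov"]/2))
    d=R.from_quat(p["orientation"]).apply([(u-p["cx"])/f,(v-p["cy"])/f,1.]); return np.array(p["position"]),d/np.linalg.norm(d)
def plane(n,u,v,z):
    o,d=ray(n,u,v); return o+d*(z-o[2])/d[2]
def tri(pt,ps):
    (o1,d1),(o2,d2)=ray("top",*pt),ray("side",*ps)
    s=np.linalg.lstsq(np.c_[d1,-d2],o2-o1,rcond=None)[0]
    a,b=o1+s[0]*d1,o2+s[1]*d2; return (a+b)/2,np.linalg.norm(a-b)
def proj(n,P):
    p=camera_params(n); f=192/np.tan(np.radians(p["vfov"]/2))
    q=R.from_quat(p["orientation"]).inv().apply(np.array(P)-p["position"]); return np.array([p["cx"]+f*q[0]/q[2],p["cy"]+f*q[1]/q[2]])
def blobs(img,lo,hi,box,amin=15):
    h=cv2.cvtColor(img,cv2.COLOR_RGB2HSV); m=cv2.inRange(h,np.array(lo),np.array(hi)); k=np.zeros_like(m)
    x0,y0,x1,y1=box; k[y0:y1,x0:x1]=m[y0:y1,x0:x1]
    n,l,st,c=cv2.connectedComponentsWithStats(k)
    return [(st[i,4],c[i].round(1),st[i,:4],np.argwhere(l==i)[:,::-1]) for i in range(1,n) if st[i,4]>=amin]
E
python3 - <<'E'
from h import *
T=cv2.imread("pics/top0.png")[:,:,::-1];S=cv2.imread("pics/side0.png")[:,:,::-1]
def crop(I,x,y,w,h,s):return cv2.resize(I[y:y+h,x:x+w],(w*s,h*s),interpolation=cv2.INTER_CUBIC)
a=crop(T,185,155,100,112,4);b=crop(S,215,180,120,90,3);c=crop(T,335,195,60,60,3);d=crop(S,280,115,60,40,3)
o=np.zeros((560,800,3),np.uint8)
o[:448,:400]=a;o[:270,400:760]=b;o[280:460,400:580]=c;o[280:400,600:780]=d
cv2.imwrite("pics/crop0.png",o[:,:,::-1])
for nm,lo,hi in(("blue",(105,150,60),(130,255,255)),("orange",(5,190,120),(14,255,255)),("yellow",(20,60,60),(35,255,255)),("green",(50,60,20),(95,255,255)),):
  for n,I,box in(("top",T,(185,155,285,267)),("top",T,(335,195,390,260)),("side",S,(215,180,340,270)),("side",S,(280,115,350,155))):
    for A,ce,st,_ in blobs(I,lo,hi,box,8):print(nm,n,A,ce,st)
E
```

```text
blue top 8 [207.1 184.9] [206 184   3   3]
blue top 107 [230.5 195.4] [220 187  22  18]
blue side 256 [266.  203.3] [255 192  23  23]
blue side 13 [288.7 194.6] [287 193   4   5]
blue side 20 [243.2 234.8] [240 233   8   4]
orange side 326 [317.8 248.2] [303 239  29  20]
yellow top 160 [249.1 180.4] [237 168  25  25]
yellow top 27 [214.  180.6] [212 178   5   7]
yellow top 25 [253.9 209.8] [252 207   5   7]
yellow top 10 [351.6 244.5] [351 240   4  10]
yellow side 39 [282.7 197.5] [281 193   5  12]
yellow side 172 [245.9 205.5] [236 195  24  23]
yellow side 33 [241.6 228.8] [238 227   9   5]
yellow side 11 [331.9 147.1] [327 144  10   5]
green top 19 [355.7 248.1] [354 240   7  15]
green side 150 [329.4 140.6] [323 133  15  15]
```

View pics/crop0.png

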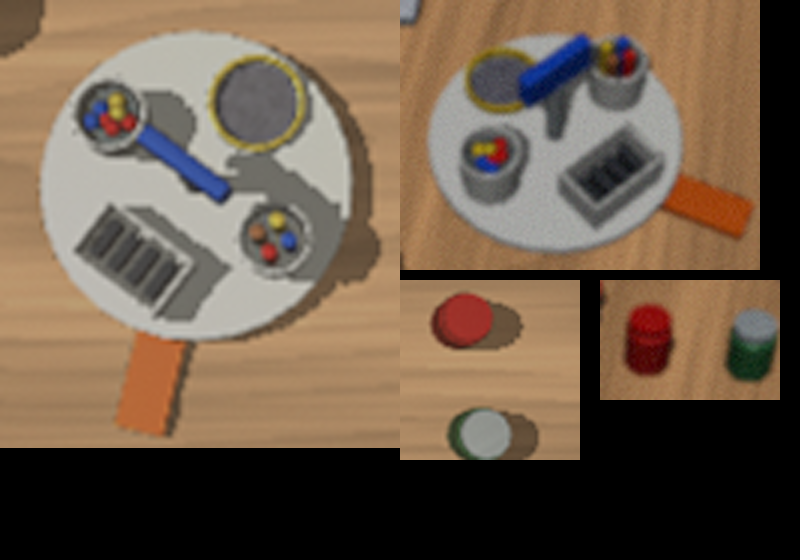

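The crop shows the green jar with its steel lid below the red jar in the top view, and the seat is empty. Next I triangulate.

```bash
cat > meas.py <<'E'
from h import *
def ell(pts): 
    h=cv2.convexHull(pts.astype(np.float32)); return np.array(cv2.fitEllipse(h)[0])
def big(I,lo,hi,box): return max(blobs(I,lo,hi,box,3),key=lambda b:b[0])
E
python3 - <<'E'
from meas import *
T=cv2.imread("pics/top0.png")[:,:,::-1].copy();S=cv2.imread("pics/side0.png")[:,:,::-1].copy()
lt=big(T,(0,0,110),(180,70,255),(345,232,385,262));ls=big(S,(0,0,80),(180,90,255),(318,118,345,140))
print("lid",lt[:3],ls[:3]);print(tri(ell(lt[3]),ell(ls[3])), plane("top",*ell(lt[3]),.062))
rt,rs=big(T,(20,60,60),(35,255,255),(232,163,266,197)),big(S,(18,60,60),(35,255,255),(228,188,264,224))
print("seat",rt[:3],rs[:3],ell(rt[3]),ell(rs[3]));print(tri(ell(rt[3]),ell(rs[3])),plane("top",*ell(rt[3]),.035))
bt,bs=big(T,(105,150,60),(130,255,255),(215,183,245,208)),big(S,(105,150,60),(130,255,255),(250,188,282,218))
print("handle",tri(bt[1],bs[1]))
for n,b in(("top",bt),("side",bs)):
    r=cv2.minAreaRect(b[3].astype(np.float32));print(r)
pt,ps=big(T,(0,0,125),(180,60,255),(185,155,285,245)),big(S,(0,0,110),(180,60,255),(215,180,315,270))
et,es=ell(pt[3]),ell(ps[3]);print("platter",et,es,tri(et,es),plane("top",*et,.025),plane("side",*es,.025),pt[0],ps[0])
o=big(T,(4,120,100),(16,255,255),(205,235,240,267));print("orange",o[:3]);print(plane("top",*o[1],.01))
r=cv2.boxPoints(cv2.minAreaRect(o[3].astype(np.float32)))
print([plane("top",*q,.01).round(4) for q in r])
o=big(S,(4,190,120),(16,255,255),(300,230,340,270))
r=cv2.boxPoints(cv2.minAreaRect(o[3].astype(np.float32)))
print([plane("side",*q,.01).round(4) for q in r])
E
```

```text
lid (np.int32(221), array([363.2, 246. ]), array([355, 238,  17,  17], dtype=int32)) (np.int32(146), array([331.6, 129.9]), array([324, 124,  16,  14], dtype=int32))
(array([ 0.42467686, -0.3003709 ,  0.05671348]), np.float64(0.0003972399638132791)) [ 0.42435004 -0.29923999  0.062     ]
seat (np.int32(160), array([249.1, 180.4]), array([237, 168,  25,  25], dtype=int32)) (np.int32(180), array([245.9, 205.1]), array([236, 194,  24,  24], dtype=int32)) [248.80152893 180.21551514] [248.41993713 205.98997498]
(array([0.61910909, 0.01172236, 0.03044358]), np.float64(0.0021346124724967866)) [0.61722441 0.01152138 0.035     ]
handle (array([0.56279338, 0.05744511, 0.11884049]), np.float64(0.0005588709985267337))
((230.33999633789062, 195.3800048828125), (25.0, 4.200000286102295), 36.86989974975586)
((266.3314514160156, 203.2303466796875), (10.281980514526367, 27.877946853637695), 57.9946174621582)
platter [233.50227356 200.97727966] [266.72796631 225.58088684] (array([0.56070206, 0.0569321 , 0.01890425]), np.float64(0.0006849702131361964)) [0.55956814 0.05648689 0.025     ] [0.56033742 0.06077898 0.025     ] 2307 2632
orange (np.int32(338), array([222. , 250.9]), array([213, 238,  19,  27], dtype=int32))
[0.41877253 0.09156384 0.01      ]
[array([0.3901, 0.1188, 0.01  ]), array([0.4585, 0.1021, 0.01  ]), array([0.4489, 0.0644, 0.01  ]), array([0.3806, 0.0813, 0.01  ])]
[array([0.4589, 0.1037, 0.01  ]), array([0.4517, 0.0665, 0.01  ]), array([0.3845, 0.083 , 0.01  ]), array([0.3929, 0.1192, 0.01  ])]
```

Emit:
{"method": "move_arm", "body": {
  "motion": [
    [[0,0,0],[0,0,-0.14],1],
    [[0,0,0],[0,0,-0.14],1],
    [[0,0,0],[0,0,-0.14],1],
    [[0,0,0],[0,0,-0.14],1],
    [[0,0,0],[0,0,-0.14],1],
    [[0,0,0],[0,0,-0.14],1],
    [[0,0,0],[0,0,-0.14],1],
    [[0,0,0],[0,0,-0.14],1],
    [[0,0,0],[0,0,-0.14],1],
    [[0,0,0],[0,0,-0.14],1],
    [[0,0,0],[0,0,-0.14],1],
    [[0,0,0],[0,0,-0.14],1],
    [[0,0,0],[0,0,-0.14],1],
    [[0,0,0],[0,0,-0.14],1],
    [[0,0,0],[0,0,-0.14],1],
    [[0,0,0],[0,0,0],1]
  ]
}}

```text
t: 1.7
tcp_pos: [0.2354, -0.6055, 0.231]
eef_rot: [0.329, 0.944, 0.0, -0.0]
force: [0.1, -0.6, 1.0]
gripper_width: 0.0951
```

```bash
cat > d.py <<'E'
import sys
from h import *
def delta(x,y,z,yaw):
    s=sense();q=R.from_quat(s["eef_rot"]);a=np.radians(yaw)
    t=R.from_matrix(np.array([[np.cos(a),np.sin(a),0],[np.sin(a),-np.cos(a),0],[0,0,-1]]))
    print("t",round(s["t"],2),"tcp",s["tcp_pos"].round(4),"F",s["force"].round(1),"w",round(s["gripper_width"],4),"q",s["joint_positions"].round(2))
    print("shift cm",(q.inv().apply(np.array([x,y,z])-s["tcp_pos"])*100).round(2),"rot",(q.inv()*t).as_rotvec().round(3))
if __name__=="__main__": delta(*map(float,sys.argv[1:]))
E
python3 d.py .4245 -.2998 .12 141.6
```

```text
t 1.7 tcp [ 0.2354 -0.6055  0.231 ] F [ 0.1 -0.6  1. ] w 0.0951 q [-1.28  0.12  1.65  0.    1.37 -2.18]
shift cm [ 4.19 35.69 11.12] rot [ 0.001 -0.001 -0.001]
```

Emit:
{"method": "move_arm", "body": {
  "motion": [
    [[0.35,2.97,0],[0,0,0],1],
    [[0.35,2.97,0],[0,0,0],1],
    [[0.35,2.97,0],[0,0,0],1],
    [[0.35,2.97,0],[0,0,0],1],
    [[0.35,2.97,0],[0,0,0],1],
    [[0.35,2.97,0],[0,0,0],1],
    [[0.35,2.97,0],[0,0,0],1],
    [[0.35,2.97,0],[0,0,0],1],
    [[0.35,2.97,1.5],[0,0,0],1],
    [[0.35,2.97,2],[0,0,0],1],
    [[0.35,2.97,2],[0,0,0],1],
    [[0.35,2.97,2],[0,0,0],1],
    [[0,0,2],[0,0,0],1],
    [[0,0,1.6],[0,0,0],1],
    [[0,0,0],[0,0,0],1]
  ]
}}

```text
t: 3.2
tcp_pos: [0.4227, -0.2988, 0.1176]
eef_rot: [0.33, 0.944, 0.001, -0.003]
force: [0.5, 0.3, -0.7]
gripper_width: 0.0949
```

```bash
python3 d.py .4245 -.2998 .031 141.6
python3 - <<'E'
from h import *
a=camera("side");b=camera("top")
o=np.hstack([cv2.resize(a[90:190,260:400],None,fx=2.8,fy=2.8),cv2.resize(b[180:280,300:440],None,fx=2.8,fy=2.8)])
cv2.imwrite("pics/pre.png",o[:,:,::-1])
E
```

```text
t 3.2 tcp [ 0.4227 -0.2988  0.1176] F [ 0.5  0.3 -0.7] w 0.0949 q [-0.72 -0.07  2.04  0.    1.17 -1.62]
shift cm [-0.26  0.03  8.66] rot [ 0.    -0.006 -0.003]
```

View pics/pre.png

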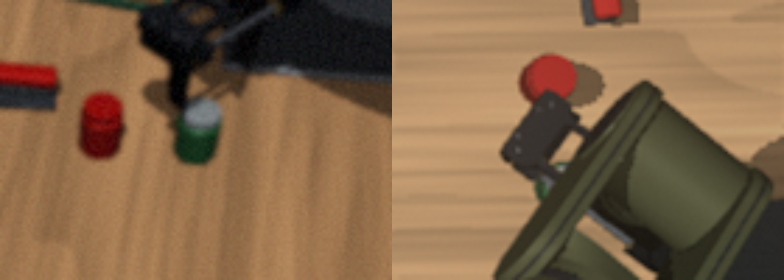

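The open fingers straddle the green jar's lid in both views, and the red jar is clear of them. Descending to grip.

Emit:
{"method": "move_arm", "body": {
  "motion": [
    [[-0.26,0,1.5],[0,-0.006,0],1],
    [[0,0,1.5],[0,0,0],1],
    [[0,0,1.5],[0,0,0],1],
    [[0,0,1.5],[0,0,0],1],
    [[0,0,1.5],[0,0,0],1],
    [[0,0,1.1],[0,0,0],1],
    [[0,0,0],[0,0,0],1],
    [[0,0,0],[0,0,0],-1],
    [[0,0,0],[0,0,0],-1],
    [[0,0,0],[0,0,0],-1],
    [[0,0,0],[0,0,0],-1],
    [[0,0,0],[0,0,0],-1],
    [[0,0,0],[0,0,0],-1],
    [[0,0,0],[0,0,0],-1],
    [[0,0,0],[0,0,0],-1]
  ]
}}

```text
t: 4.8
tcp_pos: [0.4267, -0.3024, 0.0349]
eef_rot: [0.329, 0.944, -0.001, 0.003]
force: [-0.5, 0.9, 2.4]
gripper_width: 0.0493
```

```bash
python3 d.py .618 .0115 .13 141.6
```

```text
t 4.8 tcp [ 0.4267 -0.3024  0.0349] F [-0.5  0.9  2.4] w 0.0493 q [-0.72  0.05  2.08  0.    1.   -1.62]
shift cm [ 4.47 36.48 -9.53] rot [ 0.     0.006 -0.001]
```

Emit:
{"method": "move_arm", "body": {
  "motion": [
    [[0,0,-0.5],[0,0,0],-1],
    [[0,0,-1.5],[0,0,0],-1],
    [[0,0,-2],[0,0,0],-1],
    [[0,0,-2],[0,0,0],-1],
    [[0,0,-2],[0,0,0],-1],
    [[0,0,-1.5],[0,0,0],-1],
    [[0.2,1.5,0],[0,0,0],-1],
    [[0.4,3,0],[0,0,0],-1],
    [[0.4,3,0],[0,0,0],-1],
    [[0.4,3,0],[0,0,0],-1],
    [[0.4,3,0],[0,0,0],-1],
    [[0.4,3,0],[0,0,0],-1],
    [[0.4,3,0],[0,0,0],-1],
    [[0.4,3,0],[0,0,0],-1],
    [[0.4,3,0],[0,0,0],-1],
    [[0.4,3,0],[0,0,0],-1],
    [[0.3,3,0],[0,0,0],-1],
    [[0.2,3,0],[0,0,0],-1],
    [[0.2,2,0],[0,0,0],-1],
    [[0,0,0],[0,0,0],-1]
  ]
}}

```text
t: 6.8
tcp_pos: [0.6181, 0.0144, 0.1286]
eef_rot: [0.328, 0.945, -0.001, 0.002]
force: [-0.4, -0.1, -1.0]
gripper_width: 0.0499
```

```bash
python3 d.py .618 .0115 .13 141.6
python3 - <<'E'
from h import *
a=camera("side");b=camera("top")
cv2.imwrite("pics/sideA.png",a[:,:,::-1]);cv2.imwrite("pics/topA.png",b[:,:,::-1])
o=np.hstack([cv2.resize(a[150:260,190:330],None,fx=2.8,fy=2.8),cv2.resize(b[140:250,190:330],None,fx=2.8,fy=2.8)])
cv2.imwrite("pics/over.png",o[:,:,::-1])
E
```

```text
t 6.8 tcp [0.6181 0.0144 0.1286] F [-0.4 -0.1 -1. ] w 0.0499 q [-0.06  0.14  1.82 -0.    1.19 -0.96]
shift cm [-0.17 -0.23 -0.14] rot [-0.     0.005  0.002]
```

View pics/over.png

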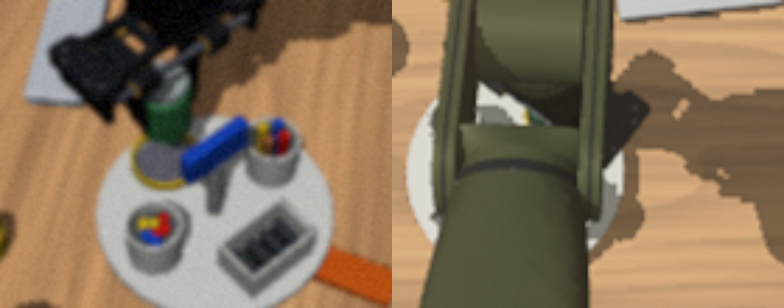

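The jar hangs upright just above and behind the seat in the side view; the arm hides it in the top view. I'll get the jar's offset along tool x from its silhouette edges.

Run:
```python
from meas import *
S=cv2.imread("pics/sideA.png")[:,:,::-1].copy()
s=sense();q=R.from_quat(s["eef_rot"])
b=big(S,(50,60,20),(95,255,255),(225,165,275,210))
print(b[:3]); P=b[3]
for r in range(b[2][1],b[2][1]+b[2][3]):
    c=P[P[:,1]==r][:,0]; print(r,c.min(),c.max(),end="; ")
print()
for off in(-.005,0,.005):
    c=s["tcp_pos"]+q.apply([off,0,-.002])
    for h in(-.037,-.015,.009):  # foot .. top of wall, relative to grasp point
        print(off,h,proj("side",c+[0,0,h]).round(1),end=" ")
    print()
p=camera_params("side");print("f/depth px per m",192/np.tan(np.radians(p["vfov"]/2))/np.linalg.norm(c-p["position"]))
# seat ring now
rs=big(S,(18,60,60),(35,255,255),(228,188,264,224));print("ring",rs[:3]); print(proj("side",[.618,.0115,.035]))
# platter centre & handle for bias in side view
print(proj("side",[.5605,.057,.118]), big(S,(105,150,60),(130,255,255),(250,188,282,218))[1])
```

```text
(np.int32(221), array([249.8, 192. ]), array([241, 181,  18,  20], dtype=int32))
181 257 258; 182 257 258; 183 256 258; 184 255 258; 185 254 258; 186 242 257; 187 241 256; 188 242 257; 189 242 256; 190 242 256; 191 242 256; 192 242 257; 193 243 257; 194 243 257; 195 242 256; 196 243 256; 197 243 255; 198 243 254; 199 244 254; 200 246 253; 
-0.005 -0.037 [247.5 190.9] -0.005 -0.015 [247.2 185.5] -0.005 0.009 [246.8 179.5] 
0 -0.037 [248.7 192. ] 0 -0.015 [248.4 186.7] 0 0.009 [248.1 180.7] 
0.005 -0.037 [249.9 193.2] 0.005 -0.015 [249.7 187.9] 0.005 0.009 [249.3 181.9] 
f/depth px per m 399.2356969476808
ring (np.int32(111), array([243.1, 209.8]), array([236, 197,  20,  21], dtype=int32))
[249.16242296 205.09508954]
[267.06614075 203.52868508] [265.9 203.4]
```

```bash
python3 d.py .6201 .0098 .074 141.6
```

```text
t 6.9 tcp [0.6171 0.0121 0.1286] F [-0.1 -0.4 -2.3] w 0.0497 q [-0.07  0.14  1.82 -0.    1.19 -0.96]
shift cm [-0.35  0.01  5.46] rot [-0.001  0.005  0.   ]
```

Emit:
{"method": "move_arm", "body": {
  "motion": [
    [[-0.35,0,1],[0,0.005,0],-1],
    [[0,0,1],[0,0,0],-1],
    [[0,0,1],[0,0,0],-1],
    [[0,0,1],[0,0,0],-1],
    [[0,0,1],[0,0,0],-1],
    [[0,0,0.4],[0,0,0],-1],
    [[0,0,0],[0,0,0],-1],
    [[0,0,0],[0,0,0],-1],
    [[0,0,0],[0,0,0],-1]
  ]
}}

```text
t: 7.8
tcp_pos: [0.6211, 0.0096, 0.0762]
eef_rot: [0.329, 0.944, 0.0, 0.001]
force: [0.4, -0.1, -1.2]
gripper_width: 0.0496
```

```bash
python3 d.py .6201 .0098 .0599 141.6
python3 - <<'E'
from h import *
a=camera("side");b=camera("top")
cv2.imwrite("pics/sideB.png",a[:,:,::-1])
o=np.hstack([cv2.resize(a[170:230,220:300],None,fx=5,fy=5,interpolation=cv2.INTER_CUBIC),cv2.resize(b[155:215,220:300],None,fx=5,fy=5)])
cv2.imwrite("pics/low.png",o[:,:,::-1])
E
```

```text
t 7.8 tcp [0.6211 0.0096 0.0762] F [ 0.4 -0.1 -1.2] w 0.0496 q [-0.07  0.2   1.84 -0.    1.1  -0.97]
shift cm [ 0.09 -0.05  1.63] rot [ 0.001  0.002 -0.   ]
```

View pics/low.png

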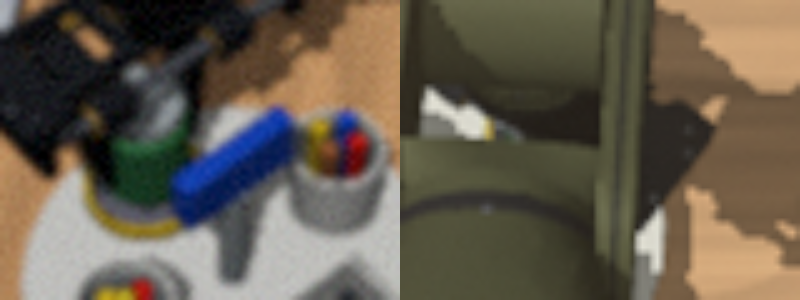

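Run:
```python
from h import *
s=sense();q=R.from_quat(s["eef_rot"]);p=camera_params("side")
def edges(c,r): # silhouette columns of a vertical circle of radius r at c
    a=np.linspace(0,6.283,90); e=np.array([proj("side",c+[r*np.cos(t),r*np.sin(t),0])for t in a]); return e[:,0].min().round(2),e[:,0].max().round(2),e[:,1].min().round(1),e[:,1].max().round(1)
for off in(-.004,0,.004):
    g=s["tcp_pos"]+q.apply([off,0,-.002]); print(off,[edges(g+[0,0,h],.025) for h in(-.037,-.02,0)])
print("ring outer",edges(np.array([.6175,.0118,.035]),.035))
S=cv2.imread("pics/sideB.png")[:,:,::-1].astype(int)
for r in range(194,218,2): print(r,"".join("%4d"%(S[r,c,1]-S[r,c,0]) for c in range(232,268)))
# jar right edge on the pickup picture as a check on edge bias
S0=cv2.imread("pics/side0.png")[:,:,::-1].astype(int)
print(edges(np.array([.4245,-.2998,.02]),.025))
for r in (138,141,144): print(r,"".join("%4d"%(S0[r,c,1]-S0[r,c,0]) for c in range(318,344)))
```

```text
-0.004 [(np.float64(237.97), np.float64(256.45), np.float64(194.8), np.float64(209.7)), (np.float64(237.62), np.float64(256.34), np.float64(191.0), np.float64(205.9)), (np.float64(237.19), np.float64(256.2), np.float64(186.4), np.float64(201.4))]
0 [(np.float64(238.89), np.float64(257.41), np.float64(195.7), np.float64(210.6)), (np.float64(238.54), np.float64(257.3), np.float64(191.9), np.float64(206.9)), (np.float64(238.13), np.float64(257.18), np.float64(187.2), np.float64(202.4))]
0.004 [(np.float64(239.81), np.float64(258.36), np.float64(196.6), np.float64(211.6)), (np.float64(239.48), np.float64(258.27), np.float64(192.7), np.float64(207.8)), (np.float64(239.07), np.float64(258.16), np.float64(188.1), np.float64(203.3))]
ring outer (np.float64(236.4), np.float64(262.25), np.float64(195.0), np.float64(215.9))
194    6  -4   5   2   1  -4 -11 -15  -7  -5   4   1   2   6   1   3   0   2   3   8   6   7   3   8  21  22   7   2  -1  -2   0   0   1   1   2   0
196    4   2   1   5   2  -3 -10 -11 -10  -7   4   2   2   2   4  -1   3   4   2   5   9   9  22  34  38  24   4   1  -7  -1  
[... 1218 characters left out ...]
    0   0   0  -1   1  -2  -1  -8 -16 -17 -23 -19 -18 -15 -11 -11  -9  -6 -11 -10 -19 -16 -18 -11   2   9  15  10   3   5   2  -3   4   3  -1   4
216    0   0   2  -1   1  -2   1   2   0  -6  -9 -17 -17 -22 -21 -21 -24 -25 -22 -20 -23 -18 -16 -11  -1   3   4   1   0   1  -1   4   2   7   5   3
(np.float64(322.01), np.float64(337.94), np.float64(133.4), np.float64(144.5))
138  -41 -37 -37 -35 -23   4  14  24  18  32  35  36  35  36  37  33  36  30  29   5 -18 -32 -36 -42 -36 -33
141  -38 -41 -35 -28  -6  10  31  20  19  25  25  24  23  27  24  28  26  26  14 -10 -28 -39 -40 -40 -39 -34
144  -39 -42 -36 -30 -12  10  25  23  27  25  24  30  26  28  21  23  21  21  -8 -30 -41 -39 -38 -37 -35 -39
```

Emit:
{"method": "move_arm", "body": {
  "motion": [
    [[0.2,0,0.2],[0,0,0],-1],
    [[0,0,0.3],[0,0,0],-1],
    [[0,0,0.3],[0,0,0],-1],
    [[0,0,0.3],[0,0,0],-1],
    [[0,0,0.2],[0,0,0],-1],
    [[0,0,0.1],[0,0,0],-1],
    [[0,0,0],[0,0,0],-1],
    [[0,0,0],[0,0,0],-1],
    [[0,0,0],[0,0,0],-1]
  ]
}}

```text
t: 8.8
tcp_pos: [0.6191, 0.0108, 0.0616]
eef_rot: [0.329, 0.944, -0.0, 0.001]
force: [0.1, 0.5, -1.3]
gripper_width: 0.0496
```

Emit:
{"method": "move_arm", "body": {
  "motion": [
    [[0,0,0.1],[0,0,0],-1],
    [[0,0,0.05],[0,0,0],-1],
    [[0,0,0.05],[0,0,0],-1],
    [[0,0,0],[0,0,0],-1],
    [[0,0,0],[0,0,0],-1],
    [[0,0,0],[0,0,0],-1]
  ]
}}

```text
t: 9.4
tcp_pos: [0.6191, 0.0109, 0.0599]
eef_rot: [0.329, 0.944, -0.0, 0.001]
force: [-1.2, 0.7, 4.6]
gripper_width: 0.0498
```

Contact is felt at the expected height (about +6 N at z = 0.0599). Releasing and rising.

Emit:
{"method": "move_arm", "body": {
  "motion": [
    [[0,0,0],[0,0,0],0.15],
    [[0,0,0],[0,0,0],0.3],
    [[0,0,0],[0,0,0],0.6],
    [[0,0,0],[0,0,0],0.9],
    [[0,0,0],[0,0,0],0.9],
    [[0,0,0],[0,0,0],0.9],
    [[0,0,-0.5],[0,0,0],0.9],
    [[0,0,-1.5],[0,0,0],0.9],
    [[0,0,-2.5],[0,0,0],0.9],
    [[0,0,-3],[0,0,0],0.9],
    [[0,0,-3],[0,0,0],0.9],
    [[0,0,-3],[0,0,0],0.9],
    [[0,0,-2],[0,0,0],0.9],
    [[0,0,0],[0,0,0],0.9]
  ]
}}

```text
t: 10.8
tcp_pos: [0.6213, 0.0108, 0.2205]
eef_rot: [0.329, 0.944, 0.001, 0.005]
force: [-0.1, -0.2, -0.0]
gripper_width: 0.0901
```

```bash
python3 - <<'E'
from meas import *
a=camera("side");b=camera("top")
cv2.imwrite("pics/sideC.png",a[:,:,::-1]);cv2.imwrite("pics/topC.png",b[:,:,::-1])
o=np.hstack([cv2.resize(a[150:270,215:335],None,fx=3.3,fy=3.3,interpolation=cv2.INTER_CUBIC),cv2.resize(b[150:270,180:300],None,fx=3.3,fy=3.3)])
cv2.imwrite("pics/placed.png",o[:,:,::-1])
h=big(a,(105,150,60),(130,255,255),(250,188,282,218));print("handle side now",h[1],cv2.minAreaRect(h[3].astype(np.float32)))
E
python3 d.py .5605 .057 .2 231.6
```

```text
handle side now [265.5 203.4] ((266.1671142578125, 203.28404235839844), (10.799530029296875, 28.088916778564453), 59.534454345703125)
t 10.9 tcp [0.619  0.0109 0.2152] F [-0.7 -0.1 -1.5] w 0.0904 q [-0.07  0.07  1.74 -0.    1.33 -0.97]
shift cm [ 7.45 -0.03  1.5 ] rot [-1.000e-03  2.000e-03 -1.571e+00]
```

View pics/placed.png

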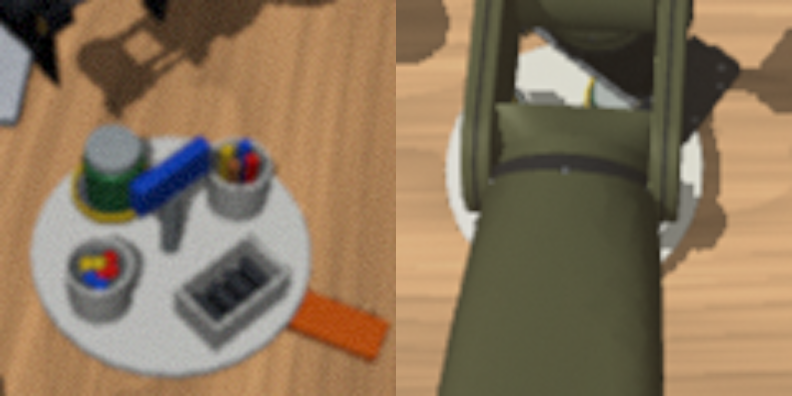

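The jar stands upright, centred in the yellow ring (side crop about (112,175)). Next is the handle.

Emit:
{"method": "move_arm", "body": {
  "motion": [
    [[1.86,0,0],[0,0,0],0.9],
    [[1.86,0,0],[0,0,0],0.9],
    [[1.86,0,0],[0,0,0],0.9],
    [[1.86,0,0],[0,0,0],0.9],
    [[0,0,0],[0,0,-0.131],0.9],
    [[0,0,0],[0,0,-0.131],0.9],
    [[0,0,0],[0,0,-0.131],0.9],
    [[0,0,0],[0,0,-0.131],0.9],
    [[0,0,0],[0,0,-0.131],0.9],
    [[0,0,0],[0,0,-0.131],0.9],
    [[0,0,0],[0,0,-0.131],0.9],
    [[0,0,0],[0,0,-0.131],0.9],
    [[0,0,0],[0,0,-0.131],0.9],
    [[0,0,0],[0,0,-0.131],0.9],
    [[0,0,0],[0,0,-0.131],0.9],
    [[0,0,0],[0,0,-0.131],0.9],
    [[0,0,0],[0,0,0],0.9],
    [[0,0,0],[0,0,0],0.9]
  ]
}}

```text
t: 12.7
tcp_pos: [0.5598, 0.0571, 0.2128]
eef_rot: [-0.434, 0.901, 0.0, -0.001]
force: [-0.4, 0.3, -0.5]
gripper_width: 0.0902
```

```bash
python3 d.py .561 .057 .119 231.6
```

```text
t 12.7 tcp [0.5598 0.0571 0.2128] F [-0.4  0.3 -0.5] w 0.0902 q [ 0.01 -0.05  1.87 -0.    1.33 -2.46]
shift cm [-0.08 -0.11  9.38] rot [ 0.001 -0.002 -0.002]
```

Emit:
{"method": "move_arm", "body": {
  "motion": [
    [[-0.08,-0.11,0.5],[0,0,0],0.1],
    [[0,0,0.5],[0,0,0],0.1],
    [[0,0,1.5],[0,0,0],0.1],
    [[0,0,1.5],[0,0,0],0.1],
    [[0,0,1.5],[0,0,0],0.1],
    [[0,0,1.5],[0,0,0],0.1],
    [[0,0,1.5],[0,0,0],0.1],
    [[0,0,0.7],[0,0,0],0.1],
    [[0,0,0],[0,0,0],0.1],
    [[0,0,0],[0,0,0],0.1]
  ]
}}

```text
t: 13.7
tcp_pos: [0.5623, 0.057, 0.1226]
eef_rot: [-0.436, 0.9, -0.001, 0.0]
force: [0.1, 0.2, -0.7]
gripper_width: 0.0522
```

```bash
python3 d.py .561 .057 .119 231.6
python3 - <<'E'
from h import *
a=camera("side")
cv2.imwrite("pics/grip.png",cv2.resize(a[160:250,215:335],None,fx=4.5,fy=4.5,interpolation=cv2.INTER_CUBIC)[:,:,::-1])
E
```

```text
t 13.7 tcp [0.5623 0.057  0.1226] F [ 0.1  0.2 -0.7] w 0.0522 q [ 0.01  0.03  1.94 -0.    1.17 -2.47]
shift cm [0.08 0.1  0.36] rot [-0.001  0.     0.001]
```

View pics/grip.png

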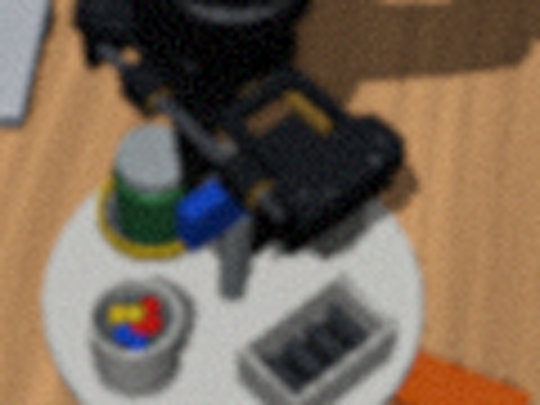

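The fingers straddle the blue handle and the jar is clear. Closing.

Emit:
{"method": "move_arm", "body": {
  "motion": [
    [[0.08,0.1,0.3],[0,0,0],0.1],
    [[0,0,0],[0,0,0],-0.3],
    [[0,0,0],[0,0,0],-0.5],
    [[0,0,0],[0,0,0],-0.6],
    [[0,0,0],[0,0,0],-0.8],
    [[0,0,0],[0,0,0],-1],
    [[0,0,0],[0,0,0],-1],
    [[0,0,0],[0,0,0],-1],
    [[0,0,0],[0,0,0],-1]
  ]
}}

```text
t: 14.65
tcp_pos: [0.5626, 0.0556, 0.1194]
eef_rot: [-0.435, 0.9, -0.003, 0.002]
force: [8.5, -4.9, -4.6]
gripper_width: 0.0139
```

```bash
python3 d.py .561 .057 .119 76.3;python3 -c "
from cell import *;print(sense()['ft_torque'])"
```

```text
t 14.65 tcp [0.5626 0.0556 0.1194] F [ 8.5 -4.9 -4.6] w 0.0139 q [ 0.01  0.03  1.94 -0.    1.16 -2.47]
shift cm [-0.01  0.21  0.04] rot [-1.000e-03  9.000e-03  2.711e+00]
[-0.37732847 -0.93676771  0.01130399]
```

Emit:
{"method": "move_arm", "body": {
  "motion": [
    [[0,-0.2,0],[0,0,0],-1],
    [[0,0,0],[0,0,0],-1],
    [[0,0,0],[0,0,0.04],-1],
    [[0,0,0],[0,0,0.08],-1],
    [[0,0,0],[0,0,0.08],-1],
    [[0,0,0],[0,0,0.08],-1],
    [[0,0,0],[0,0,0.08],-1],
    [[0,0,0],[0,0,0.08],-1],
    [[0,0,0],[0,0,0.04],-1],
    [[0,0,0],[0,0,0],-1]
  ]
}}

```text
t: 15.65
tcp_pos: [0.5625, 0.0557, 0.1194]
eef_rot: [-0.209, 0.978, -0.001, 0.001]
force: [1.7, -1.5, -0.9]
gripper_width: 0.0137
```

```bash
python3 d.py .563 .0555 .119 76.3
```

```text
t 15.65 tcp [0.5625 0.0557 0.1194] F [ 1.7 -1.5 -0.9] w 0.0137 q [ 0.    0.03  1.94 -0.    1.16 -1.99]
shift cm [-0.04 -0.04  0.04] rot [0.000e+00 2.000e-03 2.231e+00]
```

Forces are low. Continuing the turn: 18 × 0.11 = 1.98 rad, leaving about 0.25.

Emit:
{"method": "move_arm", "body": {
  "motion": [
    [[0,0,0],[0,0,0.06],-1],
    [[0,0,0],[0,0,0.1],-1],
    [[0,0,0],[0,0,0.1],-1],
    [[0,0,0],[0,0,0.1],-1],
    [[0,0,0],[0,0,0.1],-1],
    [[0,0,0],[0,0,0.1],-1],
    [[0,0,0],[0,0,0.1],-1],
    [[0,0,0],[0,0,0.1],-1],
    [[0,0,0],[0,0,0.1],-1],
    [[0,0,0],[0,0,0.1],-1],
    [[0,0,0],[0,0,0.1],-1],
    [[0,0,0],[0,0,0.1],-1],
    [[0,0,0],[0,0,0.1],-1],
    [[0,0,0],[0,0,0.1],-1],
    [[0,0,0],[0,0,0.1],-1],
    [[0,0,0],[0,0,0.1],-1],
    [[0,0,0],[0,0,0.1],-1],
    [[0,0,0],[0,0,0.06],-1],
    [[0,0,0],[0,0,0],-1],
    [[0,0,0],[0,0,0],-1]
  ]
}}

```text
t: 17.65
tcp_pos: [0.5627, 0.0561, 0.1194]
eef_rot: [0.604, 0.797, 0.001, 0.001]
force: [4.6, 2.2, -2.6]
gripper_width: 0.014
```

```bash
python3 d.py .563 .0555 .119 76.3
```

```text
t 17.65 tcp [0.5627 0.0561 0.1194] F [ 4.6  2.2 -2.6] w 0.014 q [ 0.    0.03  1.94 -0.    1.16 -0.27]
shift cm [-0.07  0.01  0.04] rot [0.002 0.    0.513]
```

Emit:
{"method": "move_arm", "body": {
  "motion": [
    [[0,0,0],[0,0,0.05],-1],
    [[0,0,0],[0,0,0.09],-1],
    [[0,0,0],[0,0,0.09],-1],
    [[0,0,0],[0,0,0.09],-1],
    [[0,0,0],[0,0,0.09],-1],
    [[0,0,0],[0,0,0.065],-1],
    [[0,0,0],[0,0,0.04],-1],
    [[0,0,0],[0,0,0],-1],
    [[0,0,0],[0,0,0],-1],
    [[0,0,0],[0,0,0],-1]
  ]
}}

```text
t: 18.65
tcp_pos: [0.5629, 0.0561, 0.1194]
eef_rot: [0.787, 0.617, 0.001, 0.001]
force: [6.5, 1.5, -3.0]
gripper_width: 0.0142
```

```bash
python3 d.py .5626 .0558 .119 76
python3 - <<'E'
from meas import *
a=camera("side");b=camera("top")
cv2.imwrite("pics/sideD.png",a[:,:,::-1])
o=np.hstack([cv2.resize(a[150:270,215:345],None,fx=3,fy=3,interpolation=cv2.INTER_CUBIC),cv2.resize(b[150:270,180:310],None,fx=3,fy=3)])
cv2.imwrite("pics/end.png",o[:,:,::-1])
for f in(.072,): print("seat exp",proj("side",[.5626+f*np.cos(np.radians(166)),.0558+f*np.sin(np.radians(166)),.087]))
E
```

```text
t 18.65 tcp [0.5629 0.0561 0.1194] F [ 6.5  1.5 -3. ] w 0.0142 q [0.   0.03 1.94 0.   1.16 0.25]
shift cm [-0.04 -0.02  0.04] rot [ 0.002 -0.001  0.003]
seat exp [292.89936678 220.39238023]
```

View pics/end.png

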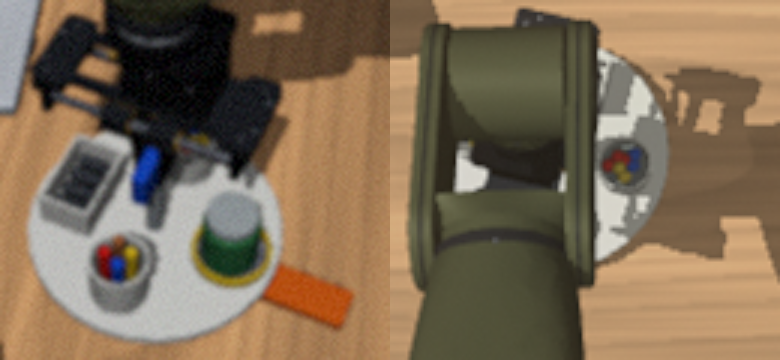

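The jar is upright in the ring, beside the pointer (side crop about (232,235)). I'll check the ring against the pointer line numerically.

Run:
```python
from meas import *
S=cv2.imread("pics/sideD.png")[:,:,::-1].copy()
l=big(S,(0,0,90),(180,80,255),(280,212,305,230));c=ell(l[3]);print("lid",l[:3],c)
L=plane("side",*c,.087)
y=big(S,(18,90,60),(35,255,255),(272,215,312,250));ce=ell(y[3]);print("ring",y[:3],ce);Q=plane("side",*ce,.035)
o=big(S,(4,190,120),(16,255,255),(295,225,340,270)); 
r=cv2.boxPoints(cv2.minAreaRect(o[3].astype(np.float32)));W=np.array([plane("side",*q,.01) for q in r]);M=W.mean(0)
A=np.array([.5626,.0558])
d=M[:2]-A;d/=np.linalg.norm(d);n=np.array([-d[1],d[0]])
print("front deg",np.degrees(np.arctan2(d[1],d[0])))
for k,P in(("lid",L),("ring",Q)):print(k,P.round(4),"along",(P[:2]-A)@d,"across",(P[:2]-A)@n)
```

```text
lid (np.int32(399), array([292.1, 219.6]), array([280, 212,  25,  18], dtype=int32)) [292.35055542 219.26527405]
ring (np.int32(142), array([291.2, 237.8]), array([279, 226,  27,  20], dtype=int32)) [291.75109863 233.30453491]
front deg 164.81147533918076
lid [0.4945 0.0702 0.087 ] along 0.06944937575708064 across 0.003956358764154507
ring [0.492  0.0781 0.035 ] along 0.07394293267947535 across -0.0029978417588827945
```

```bash
python3 -c "
from cell import *
s=sense();print(s['t'],abs(s['qd']).max(),s['gripper_width']);print(hand_in())"
```

```text
18.75 0.0007816672982233723 0.014131697900913075
the job is handed in; nothing more can be done
None
```

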